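# Turn the mirror leaf of the jewellery box over its spine

## Task

The wooden leaf of the jewellery box covers the half of the box on the robot's right, either almost flat or standing a little open. Without gripping it, get a fingertip under its orange tab, push the leaf up and over the spine, and press it down until it lies fully flat on the left half, mirror side up, so the rings are uncovered. Do not let it slam, leave the other things where they stand, and draw back clear at the end.

Things in the scene. Friction and masses are not known exactly. Their poses are not given: they have to be found in the camera images.
- box: Wooden jewellery box, fixed to the dresser, 170 (x) x 150 (y) x 40 mm high, walls 7 mm, two wells: the right one (its -x) holds rings on bars below the rim, the left one (+x) is empty. Origin: centre of its underside on the dresser; z up. Its x axis points across the spine from the half covered at the start to the bare half, so towards the robot's left (world +y), give or take 0.35 rad.
- spine (a point): Middle of the spine: the hinge axis of the leaf, 43 mm above the dresser top, straight above the box's origin, running along the box's y axis. Axes as the box.
- leaf (a joint): Angle of the leaf in rad: 0 = flat on the right half (tab to the robot's right, the box's -x), 1.57 = upright, 3.14 = flat on the left half, mirror up; a stop at each end. Starts between 0.05 and 0.45. The hinge is stiff (0.10 N m friction, more than the leaf's weight overcomes): the leaf stays where it is left. At the tab end 1 to 2 N moves it.
- tab_end (a point): Middle of the free end of the leaf's orange tab, 110 mm from the hinge axis, at half thickness. The tab is 50 mm wide along the spine and stands out 25 mm beyond the box's side, so that a fingertip fits underneath: with the leaf flat its underside is 40 mm above the dresser. Axes turn with the leaf: -x points from hinge to tab, z to the wood side.
- leaf_middle (a point): Point on the leaf 45 mm from the hinge axis, at half its thickness of 6 mm; axes as tab_end. The leaf is 146 mm wide along the spine, reaches 85 mm from the hinge (tab excluded) and weighs 105 g. Pale wood with orange tab faces up at the start, the black-framed mirror faces down. Finger force on both of these sides at once counts as gripping.
- tray: Square bamboo tray 220 x 220 mm, rim 22 mm high, floor 7 mm thick, fixed on the dresser to the left of the box (+y), with a grey plastic tilt-out caddy (55 x 170 mm, top 91 mm above the dresser) fixed along its far side. Origin: centre of its underside. Leave alone.
- blue_bottle: Round blue bottle with a twist cap, 68 mm diameter, 106 mm tall, loose on the tray. Origin: centre of its underside. Leave alone.
- spray_bottle: Clear spray bottle with a white head, 52 mm diameter, 170 mm tall, loose on the tray. Origin: centre of its underside. Leave alone.
- votive: Empty clear glass votive holder, 68 mm diameter, 65 mm tall, loose on the dresser beyond the box (+x). Origin: centre of its underside. Leave alone.
- comb: Stainless steel comb 170 x 30 x 5 mm, long along its x axis, lying loose on the dresser to the right. Origin: middle of its underside. Leave alone.
Not all that is in view belongs to the job. Several things have the shape of the box; the one meant has the colours described above.

How it is judged:
On the way:
1. the leaf has been pushed up past upright (value of joint leaf above 1.65 rad), for 0.05 s.
At the end, for the whole second after the job is handed in: the leaf is at rest flat on the left half (joint leaf above 3.06 rad, about 5 degrees), mirror up; the bottles, votive and comb are within 20 mm of where they began and not tipped (value of joint leaf above 3.06 rad and velocity of joint leaf below 0.05 rad/s and distance of each of blue_bottle, spray_bottle, votive, comb from where it was at the start of the episode below 0.02 m and angle between each of blue_bottle, spray_bottle, votive, comb's own z axis and vertical below 0.15 rad); the robot touches nothing.
It fails at once if the leaf is gripped: the fingers press on both of its sides at once (over 3 N each) ((contact force between the fingers and leaf_c1 above 3 N or contact force between the fingers and leaf_c2 above 3 N) and (contact force between the fingers and leaf_c3 above 3 N or contact force between the fingers and leaf_c4 above 3 N)).
It fails at once if the leaf swings faster than 4 rad/s (flung or slammed) (velocity of joint leaf above 4 rad/s or velocity of joint leaf below -4 rad/s).
It fails at once if a bottle, the votive or the comb is moved more than 20 mm or lifted (distance of any of blue_bottle, spray_bottle, votive, comb from where it was at the start of the episode above 0.02 m).
It also fails if it takes over 45 s, if anything falls off the work surface, if the arm or the gripper's body presses on something with over 40 N, if the wrist force passes 120 N, or if a joint passes its speed limit or range.

## Robot

A 6-joint arm with a two-finger parallel gripper is mounted at the origin on the work surface. World frame = base frame: x ahead of the robot, y to its left, z up, the work surface at z = 0. Lengths are in m, angles in rad, forces in N, time in s.
With the tool pointing down it reaches from about 0.35 to 0.875 m from the base axis. Payload 4.2 kg.
Tool frame: the origin (TCP) lies midway between the tips of the shut fingers; the grasp point (between the pads) lies 19 mm behind it; z points along the fingers, y is the line along which they close (so a half turn about z gives the same grasp; the last joint's range is limited). The gripper opens to 87 mm and grips with 3 to 60 N. Pads are 19 mm wide; open, the fingers measure 117 mm over their backs; the gripper's body (75 mm by 190 mm) begins 51 mm behind the grasp point.
Start: joints at [1.458, 0.385, 0.008, 0, -1.194, -0.259], TCP at [0.227, 0.582, 0.223] pointing down, gripper open.
Joint ranges: [-3.14, 3.14], [-1.21, 2.06], [-1.07, 1.41], [-3.16, 2.05], [-2.99, -0.16], [-3.1, 3.1]. Speed limits (rad/s): [2.79, 2.79, 3.14, 3.14, 3.14, 3.14].

## Interface

Orientations are given as a rotation vector (axis times angle).
In Python, from rig import manip, gripper_to, kin, imaging, read_clock, read_joints, read_joint_vel, read_joint_torque, read_tcp_pos, read_ee_rot, read_force, read_torque, read_width, read_gripper_force gives the robot as it stands. Calls block until the motion is done:
- manip.move_pose(position, orientation): joint-space move of the TCP to a pose.
- manip.movel(position, speed=0.15, rotation=None, guard=None): straight line of the TCP; rotation=None keeps the orientation; speed is the mean speed in m/s. With guard (N) it stops when the force on the tool has changed by that much, and returns True; else False.
- manip.movej(angles): joint-space move.
- gripper_to(opening, strength=None): finger opening in m; strength is the grip in N (None keeps the last); returns when the fingers have stopped.
- manip.wait(seconds).
- kin.solve_ik(position, orientation): joint angles nearest the present ones, or None.
- imaging.camera(name): name is "scene" or "top"; returns a dict with "img" (420x560x3 uint8, blue, green, red), "z_map" (420x560 float32, m along the optical axis (not along the pixel's ray), 0 where there is no reading), "vertical_fov" (degrees; the focal length in pixels is half the picture's height over the tangent of half this angle, whatever the lens; pixels are square), "cx", "cy" (the principal point, pixels), "k1" (the pictures are not rectified: a ray, as slopes to the right and down, at radius r is drawn at 1 + k1 r^2 times it, then the intrinsics apply), "world_to_cam" (4x4, takes a point from world to camera coordinates). Camera axes: x right, y down, z forward; pixel columns grow to the right and rows downward; lengths in m; the calibration is good to about 2 mm. A picture is of the moment at which its call begins.
A pose or a line that the arm cannot do raises manip.MotionError and nothing moves.
- manip.finish_job(): hands the job in; it is judged then, once.
Readings, each from a call of its own:
- read_clock(): time.
- read_joints(): joint angles.
- read_joint_vel(): joint speeds.
- read_joint_torque(): joint torques, N m.
- read_tcp_pos(): TCP position.
- read_ee_rot(): TCP orientation.
- read_force(): force on the tool from outside, world axes, zero at the start.
- read_torque(): the same for the moment, N m.
- read_width(): finger opening in m.
- read_gripper_force(): force on a finger pad.
Only numpy, scipy, OpenCV 4.12 (cv2) and the standard library are available. Lean on these libraries where they do the work, as an engineer would, in place of code of your own. Each camera call takes 0.05 s, during which the arm holds its last target. There are 200 camera calls.

## Working session

There is one attempt and no reset: what is moved stays moved. The work goes in short steps, each a Python script; the robot and the scene stay as the last script left them, time stands still between calls to the robot, and variables do not carry over. Pictures are saved under pics/ and viewed, at most 10 in all, crops included, and the job is handed in when it is done.

```bash
mkdir -p pics; ls; cat > h.py <<'E'
import numpy as np, cv2
from rig import *
def cloud(c):
    z=c["z_map"];h,w=z.shape
    f=h/2/np.tan(np.radians(c["vertical_fov"])/2)
    u,v=np.meshgrid(np.arange(w),np.arange(h))
    K=np.array([[f,0,c["cx"]],[0,f,c["cy"]],[0,0,1]])
    p=cv2.undistortPoints(np.stack([u,v],-1).reshape(-1,1,2).astype(np.float64),K,np.array([c["k1"],0,0,0.])).reshape(h,w,2)
    P=np.concatenate([p*z[...,None],z[...,None]],-1)
    T=np.linalg.inv(c["world_to_cam"])
    P=P@T[:3,:3].T+T[:3,3]
    P[z==0]=np.nan
    return P
E
python3 - <<'E'
from h import *
for n in("scene","top"):
    c=imaging.camera(n); np.savez(n+".npz",P=cloud(c),img=c["img"]); cv2.imwrite(f"pics/{n}0.png",c["img"])
    print(n,c["k1"],c["vertical_fov"],np.linalg.inv(c["world_to_cam"])[:3,3])
print(read_ee_rot(),read_clock())
E
```

```text
pics
scene -0.027151586967797754 45.6831111802568 [1.47187826 0.52620518 0.70888214]
top 0.03926617081930089 56.399256404514794 [0.47587184 0.02663766 0.97869833]
[ 3.08552317e+00 -5.80488337e-01 -3.86036085e-04] 0.1
```

View pics/top0.png

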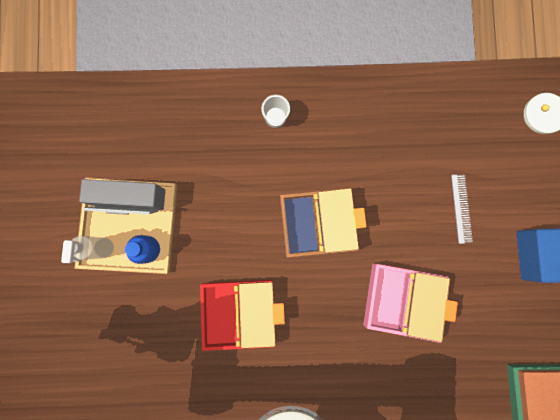

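View pics/scene0.png

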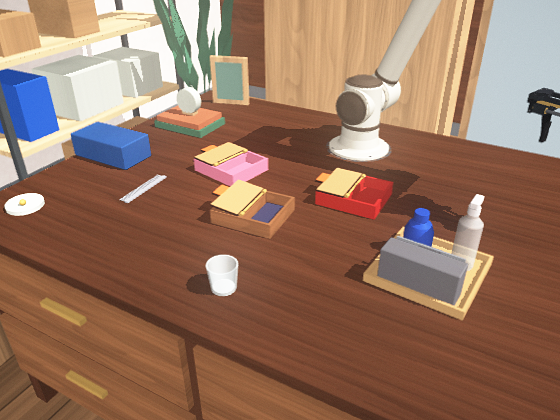

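The top view shows the wooden box with the navy well at about (320,222), its leaf at (338,220) and its tab at (361,218). The red box at (240,315) and the pink one at (410,302) are decoys. The votive is at (275,110) and the comb at (461,208).

```bash
python3 - <<'E'
from h import *
d=np.load("top.npz");P=d["P"];I=d["img"]
hsv=cv2.cvtColor(I,cv2.COLOR_BGR2HSV)
R=np.zeros(I.shape[:2],bool);R[180:265,275:375]=1
tall=R&(P[...,2]>.02)
hh,ss,vv=[hsv[...,i] for i in range(3)]
for n,uv in dict(tab=(361,218),leaf=(338,220),navy=(300,225),rim=(285,225)).items(): print(n,hsv[uv[1],uv[0]],P[uv[1],uv[0]].round(4))
tab=tall&(hh<20)&(ss>200)&(vv>180)
leaf=tall&(hh>=17)&(hh<30)&(vv>180)&~tab
tab=tab&(np.arange(560)[None]>350)
for n,m in(("tab",tab),("leaf",leaf)):
    q=P[m];print(n,m.sum(),np.median(q,0).round(4),q.min(0).round(3),q.max(0).round(3))
er=cv2.erode(leaf.astype(np.uint8),np.ones((5,5)))>0
q=P[er];c=q.mean(0);n=np.linalg.svd(q-c)[2][2];n*=np.sign(n[2]);print("plane",c,n,len(q))
print("tilt",np.arccos(n[2]),"dir",np.degrees(np.arctan2(n[1],n[0])))
# box footprint
low=tall
q=P[low&(P[...,2]>.03)]
print(cv2.minAreaRect(q[:,:2].astype(np.float32)))
q=P[leaf];print(cv2.minAreaRect(q[:,:2].astype(np.float32)))
# surface heights
print("table",np.nanmedian(P[270:280,300:350,2]))
for n,(u,v) in dict(votive=(275,112),comb=(461,208)).items(): print(n,P[v,u].round(3))
cv2.imwrite("pics/crop.png",cv2.resize(I[170:275,265:385],None,fx=5,fy=5,interpolation=cv2.INTER_NEAREST))
E
```

```text
tab [ 19 162 247] [ 0.5443 -0.1803  0.0597]
leaf [ 25  90 246] [ 0.5415 -0.1272  0.0541]
navy [114  76 151] [ 0.5348 -0.0404  0.0071]
rim [ 13 146 215] [ 0.5339 -0.0022  0.039 ]
  return _methods._mean(a, axis=axis, dtype=dtype,
  ret = um.true_divide(
Traceback (most recent call last):
ValueError: zero-size array to reduction operation minimum which has no identity
```

```bash
python3 - <<'E'
from h import *
d=np.load("top.npz");P=d["P"];I=d["img"]
hsv=cv2.cvtColor(I,cv2.COLOR_BGR2HSV)
R=np.zeros(I.shape[:2],bool);R[180:265,275:375]=1
tall=R&(P[...,2]>.02)
hh,ss,vv=[hsv[...,i] for i in range(3)]
tab=tall&(hh<22)&(ss>140)&(vv>180)&(np.arange(560)[None]>350)
leaf=tall&(hh>=22)&(hh<32)&(vv>200)&(np.arange(560)[None]>316)
for n,m in(("tab",tab),("leaf",leaf)):
    q=P[m];print(n,m.sum(),np.median(q,0).round(4),q.min(0).round(3),q.max(0).round(3)); print(cv2.minAreaRect(q[:,:2].astype(np.float32)))
er=cv2.erode((leaf|tab).astype(np.uint8),np.ones((5,5)))>0
q=P[er];c=q.mean(0);n=np.linalg.svd(q-c)[2][2];n*=np.sign(n[2]);print("plane",c,n,len(q))
print("tilt",np.arccos(n[2]),"dir",np.degrees(np.arctan2(n[1],n[0])))
q=P[tall&(P[...,2]>.03)&~tab]
print(cv2.minAreaRect(q[:,:2].astype(np.float32)))
print("table",np.nanmedian(P[270:280,300:350,2]))
for n,(u,v) in dict(votive=(275,112),comb=(461,208)).items(): print(n,P[v,u].round(3))
cv2.imwrite("pics/crop.png",cv2.resize(I[170:275,265:385],None,fx=5,fy=5,interpolation=cv2.INTER_NEAREST))
E
```

```text
tab 209 [ 0.545  -0.1776  0.0587] [ 0.521 -0.191  0.051] [ 0.569 -0.163  0.064]
((0.5455847382545471, -0.1770462840795517), (0.04734255000948906, 0.025376150384545326), 4.459988594055176)
leaf 1996 [ 0.5401 -0.1265  0.0522] [ 0.469 -0.168  0.035] [ 0.615 -0.079  0.06 ]
((0.5418409109115601, -0.12312372773885727), (0.14327284693717957, 0.08696172386407852), 2.6966135501861572)
plane [ 0.54104957 -0.13137183  0.05285043] [-0.00835945  0.12896604  0.99161378] 1578
tilt 0.12959916893627305 dir 93.70866806725199
((0.5399686098098755, -0.09469002485275269), (0.1502603441476822, 0.19343198835849762), 4.201021671295166)
table 0.00071106945005317
votive [0.825 0.014 0.008]
comb [ 0.567 -0.441  0.002]
```

View pics/crop.png

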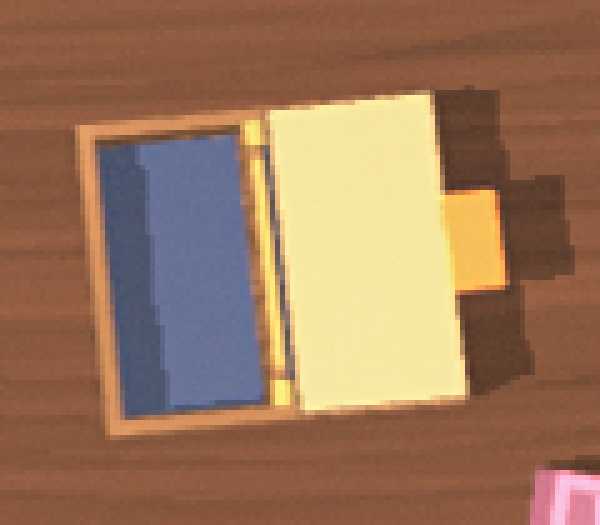

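```bash
cat >> h.py <<'E'
from scipy.spatial.transform import Rotation as Ro
YAW=np.radians(94); XB=np.array([np.cos(YAW),np.sin(YAW),0]); YB=np.array([-np.sin(YAW),np.cos(YAW),0]); ZB=np.array([0,0,1.])
HINGE=np.array([.5395,-.082,.043])
def pose(th,r,phi0=45,gap=0.,sgn=1,dy=0.):
    """tip corner on mirror side of the leaf at angle th (deg), distance r from hinge"""
    phi=np.radians(max(phi0,th-90)); t=np.radians(th)
    out=-np.cos(t)*XB+np.sin(t)*ZB; under=-np.sin(t)*XB-np.cos(t)*ZB
    a=np.cos(phi)*XB-np.sin(phi)*ZB; n=np.sin(phi)*XB+np.cos(phi)*ZB
    p=HINGE+out*r+under*(.003+gap)-.0095*n+dy*YB
    y=sgn*YB
    return p,Ro.from_matrix(np.stack([np.cross(y,a),y,a],1)).as_rotvec()
E
python3 - <<'E'
from h import *
P=np.load("top.npz")["P"];q=P[255:345,360:460].reshape(-1,3);q=q[q[:,2]>.025]
print("pink",q.min(0),q.max(0)); m=q[(q[:,1]<-.19)]; print("max x,z",m[:,0].max(),m[:,2].max())
for phi in(40,50):
  for sgn in(1,-1):
    for th,r,g in((-5,.098,0),(60,.095,0),(120,.09,0),(180,.085,0)):
        p,o=pose(th,r,phi,g,sgn);s=kin.solve_ik(p,o); print(phi,sgn,th,p.round(3),None if s is None else np.round(s,2))
E
```

```text
pink [ 0.2553111  -0.39408597  0.02500348] [ 0.43590749 -0.18445413  0.05239081]
max x,z 0.43590749077386115 0.052390813330619235
40 1 -5 [ 0.547 -0.185  0.024] [-0.47  0.81  0.19 -0.72 -1.52  0.79]
40 1 60 [ 0.543 -0.138  0.116] [-0.41  0.65  0.16 -0.75 -1.58  0.68]
40 1 120 [ 0.537 -0.046  0.115] [-0.29  0.58  0.03 -0.81 -1.46  0.64]
40 1 180 [ 0.534 -0.007  0.046] [ 0.29  0.43 -0.43 -0.   -0.71 -0.22]
40 -1 -5 [ 0.547 -0.185  0.024] [-0.47  0.81  0.19 -0.72 -1.52 -2.35]
40 -1 60 [ 0.543 -0.138  0.116] [-0.41  0.65  0.16 -0.75 -1.58 -2.46]
40 -1 120 [ 0.537 -0.046  0.115] [-0.29  0.58  0.03 -0.81 -1.46 -2.5 ]
40 -1 180 [ 0.534 -0.007  0.046] [ 0.29  0.43 -0.43 -0.   -0.71  2.92]
50 1 -5 [ 0.547 -0.186  0.025] [-0.41  0.73  0.11 -0.62 -1.36  0.74]
50 1 60 [ 0.544 -0.139  0.118] [-0.34  0.58  0.09 -0.64 -1.44  0.62]
50 1 120 [ 0.537 -0.047  0.116] [-0.21  0.51 -0.02 -0.69 -1.33  0.55]
50 1 180 [ 0.534 -0.007  0.046] [ 0.29  0.43 -0.43 -0.   -0.71 -0.22]
50 -1 -5 [ 0.547 -0.186  0.025] [-0.41  0.73  0.11 -0.62 -1.36 -2.4 ]
50 -1 60 [ 0.544 -0.139  0.118] [-0.34  0.58  0.09 -0.64 -1.44 -2.53]
50 -1 120 [ 0.537 -0.047  0.116] [-0.21  0.51 -0.02 -0.69 -1.33 -2.59]
50 -1 180 [ 0.534 -0.007  0.046] [ 0.29  0.43 -0.43 -0.   -0.71  2.92]
```

```bash
python3 - <<'E'
from h import *
t=read_tcp_pos(); manip.movel([t[0],t[1],.36],speed=.2)
gripper_to(0.0)
p,o=pose(-5,.098); a=Ro.from_rotvec(o).as_matrix()[:,2]
manip.move_pose(p-a*.25+np.array([0,0,.08]),o); print(read_clock())
manip.movel(p-a*.10,speed=.2); print(manip.movel(p,speed=.06,guard=8))
print(read_clock(),read_tcp_pos(),p,read_force(),read_width())
for n in("scene","top"):
    c=imaging.camera(n)["img"]; cv2.imwrite(f"pics/{n}1.png",c[130:260,170:330] if n=="scene" else c)
s=cv2.resize(cv2.imread("pics/scene1.png"),None,fx=3,fy=3); t=cv2.resize(cv2.imread("pics/top1.png")[160:290,260:420],None,fx=3,fy=3,)
h=min(s.shape[0],t.shape[0]); cv2.imwrite("pics/both1.png",cv2.resize(np.hstack([s[:h],t[:h]]),(800,int(800*h/(s.shape[1]+t.shape[1])))))
E
```

```text
6.0
False
9.0417 [ 0.54688268 -0.18612853  0.02496006] [ 0.54676047 -0.18582959  0.02475264] [ 0.13488234 -0.73296408 -0.22214476] 0.0005931752786568186
```

View pics/both1.png

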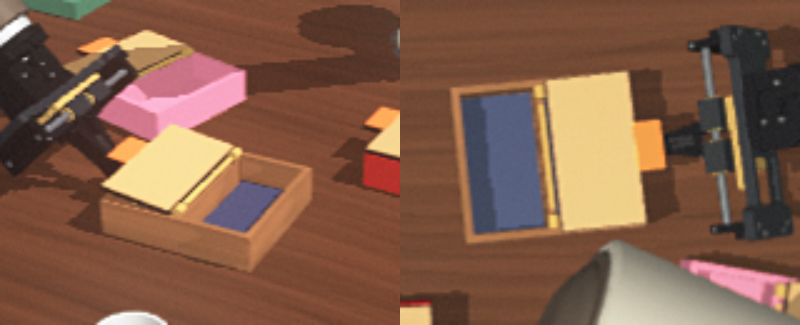

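The shut fingertip (right crop, about (690,142)) is under the middle of the orange tab, with no contact yet. Next I sweep the leaf up past upright.

```bash
python3 - <<'E'
from h import *
for th in range(5,136,10):
    p,o=pose(th,.098-.00008*th)
    g=manip.movel(p,speed=.06,rotation=o,guard=25)
    print(th,g,np.round(read_force(),1),round(read_clock(),1))
    if g: break
s=cv2.resize(imaging.camera("scene")["img"][110:260,150:350],None,fx=3,fy=3); cv2.imwrite("pics/s2.png",s)
E
```

```text
5 False [0.1 0.3 0.8] 9.6
15 False [-0.1 -1.  -0.3] 10.0
25 False [-0.6  0.1  0.8] 10.4
35 False [-1.2  0.3 -0.5] 10.9
45 False [ 0.8 -0.2  0.5] 11.3
55 False [0.7 0.4 0.5] 11.7
65 False [-1.3  0.6  0.3] 12.1
75 False [0.7 0.3 0. ] 12.6
85 False [ 0.7 -0.2 -1.5] 13.0
95 False [ 0.3 -0.3 -0. ] 13.4
105 False [ 0.5 -0.6 -0.5] 13.8
115 False [-0.6  0.5 -0.3] 14.2
125 False [0.9 0.3 0.5] 14.6
135 False [ 0.3 -0.4 -0. ] 15.0
```

View pics/s2.png

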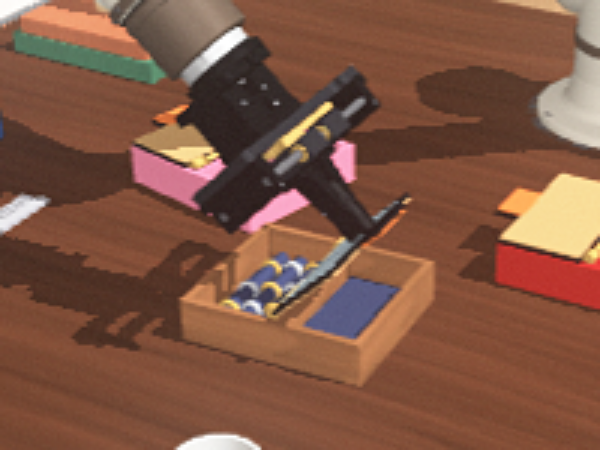

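The leaf is past upright with the fingertip on its mirror side at about (360,235), and the rings show at (270,280). Now I press it down flat.

```bash
python3 - <<'E'
from h import *
for th in (145,155,165,173):
    p,o=pose(th,.087); print(th,manip.movel(p,speed=.05,rotation=o,guard=25),np.round(read_force(),1))
p,o=pose(180,.087,gap=-.006)   # press 6 mm further, stops on contact
print(manip.movel(p,speed=.02,rotation=o,guard=12),read_force(),read_tcp_pos(),p)
manip.wait(.3)
t=read_tcp_pos();manip.movel([t[0],t[1],t[2]+.15],speed=.12); t=read_tcp_pos()
manip.movel([t[0]-.05,t[1]-.22,t[2]+.08],speed=.2)
print(read_clock())
c=imaging.camera("top");P=cloud(c);cv2.imwrite("pics/t3.png",c["img"])
R=P[195:250,270:318].reshape(-1,3);R=R[(R[:,2]>.03)&(R[:,2]<.08)&(abs(R[:,0]-.537)<.06)&(R[:,1]>-.07)&(R[:,1]<0)]
A=np.c_[R[:,:2],np.ones(len(R))];print(len(R),np.linalg.lstsq(A,R[:,2],rcond=None)[0],R[:,2].mean())
E
```

```text
145 False [ 0.1  0.3 -0.3]
155 False [ 0.4  0.  -0.3]
165 False [-0.4 -0.  -0.3]
173 False [-0.2 -0.  -0.7]
True [-0.15505274 -1.08107585  5.27917976] [ 0.53487461 -0.00593576  0.0465719 ] [ 0.53409387 -0.00468879  0.04      ]
20.2917
1452 [ 0.00159905 -0.00491442  0.04588419] 0.046912618626982275
```

View pics/t3.png

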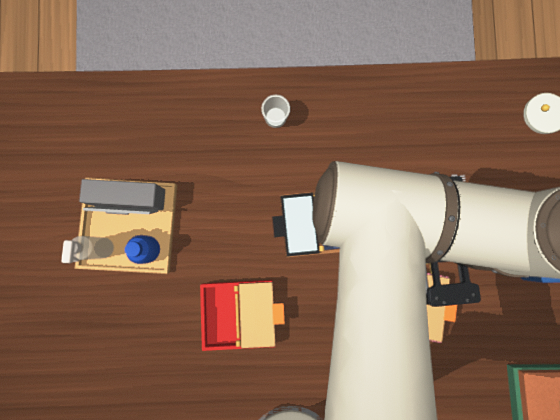

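The mirror lies flat on the left half at (300,225), with a measured tilt of about 0.005 rad. The bottles and votive have not moved, and the arm is clear of everything.

```bash
python3 - <<'E'
from h import *
print(read_tcp_pos(),read_force()); print(manip.finish_job())
E
```

```text
[ 0.48434615 -0.22529921  0.27523665] [0.73824307 0.33834901 0.7164317 ]
the job is handed in; nothing more can be done
None
```

The leaf lies flat on the left half, mirror up, with the rings uncovered; I saw the bottles and votive unmoved (the comb was mostly hidden by the arm in the last picture), drew the arm clear, and handed the job in at about 20 s (no verdict was returned).

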